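# Change the wiping-paper roller under the laundry shelf

## Task

The paper in the holder under the little shelf is used up. Take the empty roller out by pressing it against its sprung nose, lay it in the free pair of saddles of the wire rest, then fit the full blue roller in its place, with both noses sprung home in the two end cups, and let go. Leave the spray can, the soap dish and the things on the shelf as they stand.

Things in the scene. Friction and masses are not known exactly. Their poses are not given: they have to be found in the camera images.
- riser: Fixed shelf stand. Origin on the worktop straight below the middle of the holder's axis; +x into the stand, y along the board, z up. Wooden board x 0 to 140 mm, y +-155, underside 272 and top 290 mm high; dark wire frames at y +-142, x 13 to 130. The board's front edge is straight above the axis, so a tool at the holder must lean back, out of the open front
- axis_mid (a point): Middle of the holder's axis, halfway between the cup floors, 105 mm above the worktop; axes as the riser's. A seated roller's noses lie on the bottom of the cups, so its axis hangs about 4 mm below this; it is pushed in 4 mm, so its origin lies 5 mm off the middle, away from its orange end. The empty roller starts seated, orange end at the riser's -y
- cup_left (a point): Centre of the floor of the holder's cup at the riser's +y side (y +91 mm). Grey round cup, inner diameter 22 mm, outer 32, 9 mm deep, rim at y +82, open towards the other cup; it sits on a white strap 4 mm thick, 30 mm wide, that hangs from the board and ends in a round plate of 21 mm radius. Either nose fits either cup
- cup_right (a point): The same at the riser's -y side (floor y -91, rim y -82). To get a roller out or in: keep its orange nose in one cup and push the roller that way until it is pushed in about 17 mm (13 at least; at 21 the tube meets the rim). The white nose then clears the other cup and swings out of, or into, the open front
- rest: Fixed wire rest: wooden board 200 x 160 mm, 15 mm high, origin on the worktop under its middle. Two bright zigzag wires 6 mm thick (at y -59 and +59, tops 75 mm high) form two pairs of upward V saddles, at x +52 and -52, 62 mm wide at the top. A roller lies along y, white tube in the saddles, roll between the wires with 8 mm to spare at each side, either way round
- saddle_far (a point): Where the origin of a roller lies when it rests in the pair of saddles at the rest's +x side, 61 mm above the worktop: the full roller starts here, orange end at the rest's +y
- saddle_near (a point): The same for the pair of saddles at the rest's -x side, free at the start: the empty roller goes here
- full_roller: Full roller, loose, about 240 g: firm blue paper roll, 58 mm in diameter, 96 mm wide, fixed on a spindle along its y axis. Origin on the axis, middle of the roll. White tube 22 mm in diameter, y -70 to +70 mm; rigid white nose 14 mm in diameter, round tip at y -86; sprung orange nose 14 mm in diameter, round tip at y +100 when free
- full_roller_plunger (a joint): How far the full roller's orange nose is pushed into its tube, m: 0 = free, 0.004 = seated in the cups, 0.022 = stop. The spring takes 2.8 N to start, 4.2 N at 4 mm, 8.8 N at 17 mm
- empty_roller: Empty roller, loose, 110 g: brown cardboard core 44 mm in diameter, 96 mm wide, on the same spindle with the same noses and spring as the full roller; origin on the axis, middle of the core. Starts seated between the cups; grip it by the core
- empty_roller_plunger (a joint): How far the empty roller's orange nose is pushed in, as for the full roller
- starch_can: loose bystander: white and blue spray can, 54 mm in diameter, 196 mm tall, standing in front of the shelf; origin under its centre
- soap_dish: loose bystander: white dish with yellow soap, 88 x 123 x 33 mm; origin under its centre
- balm_pot: loose bystander on the shelf board: pot 69 mm in diameter, 41 mm tall; origin under its centre
- scented_candle: loose bystander on the shelf board: candle in a glass, 76 mm in diameter, 90 mm tall; origin under its centre

How it is judged:
By the outcome, as a careful person would: the job done as asked, in the order asked, and still so for the second after the job is handed in, with the robot touching nothing.
It also fails if it takes over 64 s, if anything falls off the work surface, if the arm or the gripper's body presses on something with over 40 N, if the wrist force passes 120 N, or if a joint passes its speed limit or range.

## Robot

A 7-joint arm with a two-finger parallel gripper is mounted at the origin on a cart in front of the work surface, level with it; the furniture and walls round the work are solid. World frame = base frame: x ahead of the robot, y to its left, z up, the work surface at z = 0. Lengths are in m, angles in rad, forces in N, time in s.
With the tool pointing down it reaches from about 0.375 to 0.925 m from the base axis. Payload 3.1 kg.
Tool frame: the origin (TCP) lies on the front face of the gripper's body, between the roots of the fingers; the fingertips stand 73 mm ahead of it and the grasp point (between the pads) lies 54 mm ahead of it; z points along the fingers, y is the line along which they close (so a half turn about z gives the same grasp; the last joint's range is limited). The gripper opens to 85 mm and grips with 20 to 120 N. Pads are 22 mm wide; open, the fingers measure 114 mm over their backs; the gripper's body (76 mm by 85 mm) begins 54 mm behind the grasp point. The pads swing forward as they close: fully open they stand 13 mm farther back than shut.
Start: joints at [1.123, 0.383, 0.044, 1.598, -0.018, 1.161, -0.05], TCP at [0.223, -0.611, 0.304] pointing down, gripper open.
Joint ranges: [-2.61, 2.61], [-0.41, 2.15], [-1.48, 1.57], [0, 2.5], [-1.57, 4.71], [0.05, 1.97], [-2.85, 2.85]. Speed limits (rad/s): [2.79, 2.79, 3.14, 3.14, 3.14, 3.14, 3.14].

## Interface

Orientations are given as a unit quaternion [x, y, z, w].
In Python, from workcell import bot gives the robot as it stands.
- The arm moves only by the shell command python3 -m pendant 'ROWS' [FORCE]. ROWS is text: rows parted by semicolons, each of 7 numbers parted by spaces: the finger opening in mm, from 0 to 85.4, then the shift along the world's x, y, z in mm, then the turn, a rotation vector about the world's x, y, z in degrees. A call has 1 to 5 rows; each row is the pose to reach, as a shift and turn from the pose commanded when the call began; what a row does not reach only later rows make up. A row lasts 1/8 s, in which the tool goes at most 62.5 mm and 10.7 degrees, less where a joint would pass 70% of its speed; a pose out of reach is approached as far as the arm can. A call with a gripper value outside its range is refused whole. The fingers move at their own pace and stop on an object; FORCE is the grip in N (left out, the last holds). Time passes only in rows, so rows that repeat a pose let the fingers close. It gives the time, the measured TCP pose, the force, the opening and the grip force at its end, in the units of the state.
- bot.get_obs(): the state, without advancing time (a new reading comes with each control period).
- bot.capture(name): name is "scene" or "top" or "wrist"; returns (picture, depth): 384x512x3 uint8, blue, green, red; 384x512 float32, m along the optical axis (not along the pixel's ray), 0 where there is no reading.
- bot.camera_model(name): a dict with "vfov" (degrees; the focal length in pixels is half the picture's height over the tangent of half this angle, whatever the lens; pixels are square), "cx", "cy" (the principal point, pixels), "R" (3x3) and "t" (3): a world point X has camera coordinates R X + t. Camera axes: x right, y down, z forward; pixel columns grow to the right and rows downward; lengths in m; the calibration is good to about 2 mm. The wrist camera is an equidistant fisheye: a pixel r from the principal point sees the ray r / f radians off the axis. A picture is of the moment at which its call begins: read the wrist's pose just before it. camera_model takes no time and is no camera call; for the wrist camera it gives the pose at the moment of the call.
- bot.sign_off(): hands the job in; it is judged then, once.
Trained networks look in the newest picture that a camera, given by its name, has taken for a name from the list of things; names that differ only in an ending like _2 or _b are one class to them, and where a whole thing is asked for, a point or a joint stands for the part that bears it (a point fixed in the world has none). Each returns a list of dicts, best first, with "score" (0 to 1); they miss things now and then, are a little off and sometimes report something else, mostly with a low value. They report only what shows in the picture. A call takes as long as a camera call.
- bot.silhouettes(query, camera): "region" (384x512 bool, what is visible of it).
- bot.landmark_of(query, camera): "xyz" ([x, y, z] in m, in world coordinates, good to about 4 mm: a listed point, or the origin of a listed thing).
The state is a dict: "clock": time; "joints": joint angles; "qvel": joint speeds; "tau": joint torques, N m; "position": TCP position; "tool_rot": TCP orientation; "contact_force": force on the tool from outside, world axes, zero at the start; "wrist_torque": the same for the moment, N m; "grip_width": finger opening in m; "grip_force": force on a finger pad.
Only numpy, scipy, OpenCV 4.12 (cv2) and the standard library are available. Lean on these libraries where they do the work, as an engineer would, in place of code of your own. Each camera call takes 0.05 s, during which the arm holds its last target. There are 200 camera calls.

## Working session

There is one attempt and no reset: what is moved stays moved. The work goes in short steps, Python scripts to look and compute and a shell command to move; the robot and the scene stay as the last step left them, time stands still between calls to the robot, and variables do not carry over. Pictures are saved under pics/ and viewed, at most 10 in all, crops included, and the job is handed in when it is done.

```bash
mkdir -p pics; ls; cat > look.py <<'E'
from workcell import bot
import numpy as np, cv2
def lm(names, cam):
    for n in names:
        r=bot.landmark_of(n,cam)
        print(cam,n,[(np.round(np.array(d["xyz"])*1000,0).tolist(),round(d["score"],2)) for d in r[:2]])
E
python3 - <<'E'
from look import *
o=bot.get_obs(); print(o)
for c in ["scene","top"]:
    p,d=bot.capture(c); cv2.imwrite(f"pics/{c}0.png",p)
    m=bot.camera_model(c); print(c,m)
    lm(["riser","axis_mid","cup_left","cup_right","rest","saddle_far","saddle_near","full_roller","empty_roller","starch_can","soap_dish"],c)
E
```

```text
pics
{'clock': 0.0, 'joints': array([ 1.12318431,  0.38385784,  0.0438143 ,  1.59960291, -0.01788287,
        1.16121448, -0.04993678]), 'qvel': array([-3.83763685e-04, -1.20905063e-04, -1.11925020e-03,  9.54230870e-04,
        1.77610923e-04,  5.86430481e-05,  9.58820254e-04]), 'tau': array([-1.10501594e-05, -4.33451879e+01,  1.02454551e+00, -2.49509990e+01,
        1.05248563e-02,  1.11857004e-02,  1.02099125e-05]), 'position': array([ 0.22251582, -0.60990828,  0.30245845]), 'tool_rot': array([ 9.84736127e-01,  1.74048702e-01, -3.09511368e-04, -1.30916625e-03]), 'contact_force': array([-0.18162508, -0.1041339 , -0.50601546]), 'wrist_torque': array([ 0.00788882, -0.00396115, -0.00524219]), 'grip_force': 0.0, 'grip_width': 0.08521047381946953}
scene {'vfov': 50.41737084332147, 'cx': 256.5316173401572, 'cy': 198.63747977972153, 'R': array([[-0.59778622, -0.80164633,  0.0038464 ],
       [-0.33980664,  0.24904166, -0.9069232 ],
       [ 0.72607375, -0.54345322, -0.42127842]]), 't': array([0.38917027, 0.33446298, 0.91703682])}
scene riser []
scene axis_mid []
scene cup_left [([644.0, 13
[... 604 characters left out ...]
4],
       [-9.94828830e-01, -1.38129571e-02, -1.00622076e-01],
       [ 1.00622881e-01,  6.38471062e-04, -9.94924433e-01]]), 't': array([0.04086148, 0.55174722, 1.16868073])}
top riser []
top axis_mid [([478.0, 318.0, 60.0], 0.64)]
top cup_left [([645.0, 139.0, 108.0], 0.87), ([430.0, 315.0, -1.0], 0.46)]
top cup_right [([629.0, -48.0, 104.0], 0.79), ([733.0, 82.0, 288.0], 0.49)]
top rest [([431.0, 315.0, 2.0], 0.88)]
top saddle_far [([482.0, 318.0, 62.0], 0.78)]
top saddle_near [([377.0, 316.0, 62.0], 0.58)]
top full_roller [([480.0, 318.0, 64.0], 0.85)]
top empty_roller [([640.0, 52.0, 100.0], 0.85)]
top starch_can [([415.0, 97.0, -4.0], 0.65)]
top soap_dish [([425.0, -210.0, 1.0], 0.69)]
```

```bash
python3 - <<'E'
import cv2,numpy as np
a=cv2.imread("pics/scene0.png");b=cv2.imread("pics/top0.png")
cv2.imwrite("pics/both0.png",np.vstack([a,b])[:, :] if 0 else cv2.resize(np.hstack([a,b]),(800,300)))
cv2.imwrite("pics/scene0b.png",cv2.resize(a,(768,576)))
cv2.imwrite("pics/top0b.png",cv2.resize(b,(768,576)))
E
```

```text
(no output)
```

View pics/scene0b.png

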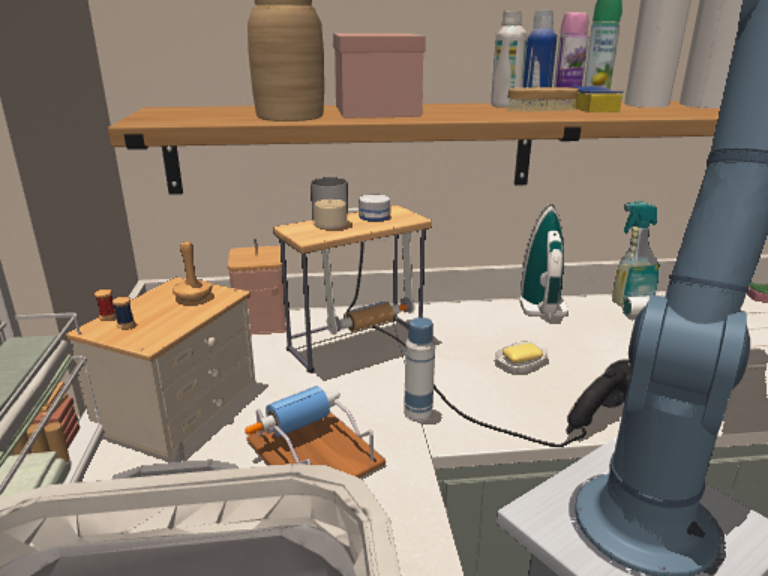

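View pics/top0b.png

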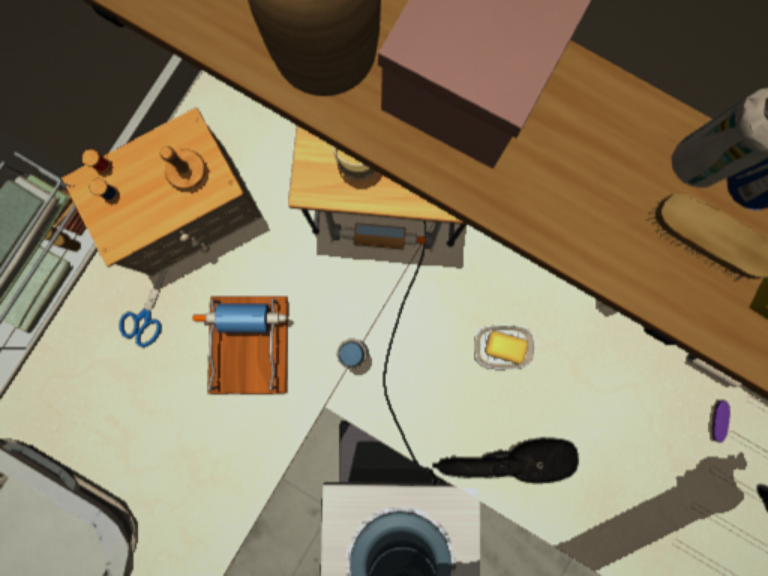

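The views show the empty roller in the holder (about (380,235) in the top view) with its orange nose at the robot's right. The full roller is in the rest's far saddles at (240,318), and the can stands at (352,353), in front of the shelf. Next I'll refine the poses from depth.

```bash
cat >> look.py <<'E'
def cloud(c):
    p,d=bot.capture(c); m=bot.camera_model(c); f=p.shape[0]/2/np.tan(np.radians(m["vfov"]/2))
    v,u=np.mgrid[0:384,0:512]
    X=np.stack([(u-m["cx"])/f*d,(v-m["cy"])/f*d,d],-1)
    return p,d,(X-m["t"])@np.array(m["R"])*1000
def fitcyl(P,r,L=96):
    # axis nearly horizontal: params x0,y0,z0,yaw ; radial residual robust, ends by percentiles
    from scipy.optimize import least_squares
    c=np.median(P,0)
    def ax(q): return np.array([np.cos(q[2]),np.sin(q[2]),0])
    def res(q):
        a=ax(q); w=P-np.array([q[0],c[1],q[1]]); w=w-np.outer(w@a,a); return np.linalg.norm(w,axis=1)-r
    s=least_squares(res,[c[0],c[2]-10,np.pi/2],loss="soft_l1",f_scale=1.5)
    q=s.x;a=ax(q);o=np.array([q[0],c[1],q[1]]);t=(P-o)@a;lo,hi=np.percentile(t,[1,99])
    print("cyl mid",np.round(o+a*(lo+hi)/2,1),"len",round(hi-lo,1),"axis deg",round(np.degrees(q[2]),2),"rms",round(np.sqrt(np.mean(res(q)**2)),2),len(P))
E
python3 - <<'E'
from look import *
for c in ["scene","top"]:
    p,d,X=cloud(c); h=cv2.cvtColor(p,cv2.COLOR_BGR2HSV)
    for n,r in [("full_roller",29),("empty_roller",22)]:
        s=bot.silhouettes(n,c)
        if not s: print("none",n);continue
        k=s[0]["region"]&(d>0)
        if n[0]=="f": k&=(h[...,0]>95)&(h[...,0]<125)&(h[...,1]>80)
        else: k&=(h[...,0]<25)&(h[...,1]>50)&(h[...,1]<175)
        k=cv2.erode(k.astype(np.uint8),np.ones((2,2)))>0
        print(c,n); fitcyl(X[k],r)
    for n in ["rest","starch_can","cup_left"]:
        s=bot.silhouettes(n,c)
        if s:
            P=X[s[0]["region"]&(d>0)]
            print(n,round(s[0]["score"],2),np.round(np.percentile(P,[1,50,99],axis=0),0).tolist())
            if n=="rest":
                Q=P[(P[:,2]>8)&(P[:,2]<22)]; print("rest rect",cv2.minAreaRect(Q[:,:2].astype(np.float32)))
    B=X[(d>0)&(X[...,2]>262)&(X[...,2]<300)&(X[...,0]>580)&(X[...,0]<820)&(abs(X[...,1]-50)<190)]
    if len(B)>50: print("board",cv2.minAreaRect(B[:,:2].astype(np.float32)),len(B))
    W=X[(d>0)&(X[...,2]>400)&(abs(X[...,1])<500)&(X[...,0]>400)]
    if len(W): print("high",np.round(np.percentile(W,[1,50,99],axis=0),0).tolist())
E
```

```text
scene full_roller
cyl mid [481.2 319.7  60.7] len 91.9 axis deg 91.24 rms 1.64 672
scene empty_roller
cyl mid [637.4  27.6  97.8] len 143.3 axis deg 116.32 rms 14.84 315
rest 0.73 [[329.0, 222.0, -1.0], [427.0, 302.0, 15.0], [519.0, 398.0, 75.0]]
rest rect ((427.28875732421875, 318.6444396972656), (201.3087921142578, 161.16627502441406), 0.3200518488883972)
starch_can 0.97 [[387.0, 88.0, 5.0], [397.0, 114.0, 110.0], [427.0, 126.0, 196.0]]
cup_left 0.91 [[620.0, -110.0, 1.0], [664.0, 107.0, 264.0], [795.0, 197.0, 291.0]]
board ((707.0986938476562, 41.74260711669922), (310.2266540527344, 145.13475036621094), 85.63201141357422) 1683
high [[436.0, -490.0, 404.0], [775.0, 71.0, 572.0], [1152.0, 489.0, 712.0]]
top full_roller
  return _methods._mean(a, axis=axis, dtype=dtype,
  ret = um.true_divide(
Traceback (most recent call last):
  File "look.py", line 19, in fitcyl
    s=least_squares(res,[c[0],c[2]-10,np.pi/2],loss="soft_l1",f_scale=1.5)
ValueError: Initial guess is outside of provided bounds
```

```bash
python3 -m pendant '85 0 20 20 0 0 5'
```

```text
clock: 1.72
position: [0.2218, -0.5903, 0.3218]
tool_rot: [0.976, 0.217, -0.001, -0.002]
contact_force: [0.3, -0.2, -0.2]
grip_width: 0.0851
grip_force: 0.0
```

```bash
python3 - <<'E'
from look import *
print(np.round(bot.get_obs()["joints"],3))
for c in ["scene","top"]:
    p,d,X=cloud(c); h=cv2.cvtColor(p,cv2.COLOR_BGR2HSV)
    for n,r,o in [("full_roller",29,(481,319,61)),("empty_roller",22,(640,50,101))]:
        k=(d>0)&(np.abs(X-np.array(o))<[r+3,70,r+6]).all(-1)&(np.linalg.norm((X-np.array(o))[...,[0,2]],axis=-1)>r-7)
        if n[0]=="f": k&=(h[...,0]>90)&(h[...,0]<130)&(h[...,1]>60)
        else: k&=(h[...,0]<25)&(h[...,1]>50)&(np.abs(X[...,1]-50)<48)
        print(c,n,k.sum())
        if k.sum()>40: fitcyl(X[k],r)
    for y0 in range(-300,400,100):
        k=(d>0)&(X[...,2]>310)&(abs(X[...,1]-y0)<50)&(X[...,0]>500)
        if k.sum()>20: print(c,y0,np.round(np.percentile(X[k],[1,50,99],axis=0),0).tolist())
E
```

```text
[ 1.124  0.334  0.027  1.626 -0.009  1.186  0.02 ]
scene full_roller 771
cyl mid [481.3 319.2  60.7] len 94.7 axis deg 90.97 rms 1.75 771
scene empty_roller 311
cyl mid [640.3  51.1 101.2] len 91.2 axis deg 85.78 rms 1.9 311
scene -300 [[532.0, -349.0, 316.0], [747.0, -311.0, 562.0], [792.0, -251.0, 713.0]]
scene -200 [[504.0, -249.0, 313.0], [804.0, -206.0, 502.0], [849.0, -151.0, 715.0]]
scene -100 [[542.0, -149.0, 315.0], [851.0, -87.0, 507.0], [908.0, -51.0, 714.0]]
scene 0 [[601.0, -49.0, 315.0], [713.0, -6.0, 536.0], [963.0, 49.0, 706.0]]
scene 100 [[659.0, 52.0, 313.0], [749.0, 116.0, 520.0], [1023.0, 149.0, 710.0]]
scene 200 [[719.0, 151.0, 317.0], [1027.0, 189.0, 567.0], [1080.0, 249.0, 710.0]]
scene 300 [[774.0, 251.0, 316.0], [1099.0, 300.0, 524.0], [1139.0, 349.0, 709.0]]
top full_roller 606
cyl mid [480.3 315.1  60.5] len 93.4 axis deg 91.22 rms 1.96 606
top empty_roller 302
cyl mid [639.7  49.6 101.3] len 94.5 axis deg 85.55 rms 1.75 302
top -300 [[505.0, -348.0, 500.0], [674.0, -306.0, 544.0], [789.0, -251.0, 680.0]]
top -200 [[506.0, -249.0, 488.0], [679.0, -207.0, 503.0], [823.0, -151.0, 630.0]]
top -100 [[549.0, -149.0, 481.0], [672.0, -93.0, 632.0], [780.0, -51.0, 654.0]]
top 0 [[607.0, -49.0, 480.0], [704.0, -4.0, 604.0], [863.0, 49.0, 654.0]]
top 100 [[663.0, 51.0, 332.0], [740.0, 96.0, 557.0], [799.0, 149.0, 695.0]]
top 200 [[716.0, 151.0, 474.0], [763.0, 198.0, 502.0], [866.0, 249.0, 684.0]]
top 300 [[773.0, 251.0, 472.0], [828.0, 291.0, 502.0], [868.0, 348.0, 505.0]]
```

```bash
cat >> look.py <<'E'
from scipy.spatial.transform import Rotation as R
def plan(g,lean,yaw,reach=51,R0=None,p0=None):
    """grasp point mm, lean deg, yaw deg of roller frame -> shift mm, rotvec deg from measured pose"""
    o=bot.get_obs(); p0=o["position"]*1000 if p0 is None else p0; R0=R.from_quat(o["tool_rot"]) if R0 is None else R0
    s,c=np.sin(np.radians(lean)),np.cos(np.radians(lean))
    T=R.from_euler("z",yaw,degrees=True)*R.from_matrix(np.array([[0,1,0],[c,0,s],[s,0,-c]]).T)
    t=np.array(g)-reach*T.as_matrix()[:,2]
    print("tcp",np.round(t),"shift",np.round(t-p0,1),"rv",np.round((T*R0.inv()).as_rotvec(degrees=True),2))
E
python3 -m pendant '85 20 60 0 0 0 8; 85 50 120 0 0 0 16; 85 90 175 0 0 0 24; 85 130 230 0 0 0 32; 85 160 280 0 0 0 40'
python3 - <<'E'
from look import *
print(np.round(bot.get_obs()["joints"],3))
zt=np.array([.641,-.048,-.766])
G=np.array([640,50,101.2])
plan(G-100*zt,40,-4.3); plan(G-100*zt+[0,0,60],20,-4.3)
E
```

```text
clock: 2.45
position: [0.3776, -0.3195, 0.3239]
tool_rot: [0.842, 0.539, 0.0, 0.001]
contact_force: [1.1, 0.0, -0.6]
grip_width: 0.0849
grip_force: 0.0
[ 0.861  0.081 -0.253  1.93   0.023  1.131  0.167]
tcp [543.  57. 217.] shift [ 165.6  376.8 -107.1] rv [-10.06 -38.84  19.64]
tcp [559.  56. 286.] shift [180.9 375.6 -38.2] rv [ -5.01 -19.38  20.27]
```

```bash

python3 -m pendant '85 10 55 0 -2 -7 4; 85 25 110 0 -4 -14 8; 85 50 165 0 -6 -21 12; 85 80 220 -10 -8 -28 16; 85 110 275 -30 -10 -36 19.6'
python3 - <<'E'
from look import *
print(np.round(bot.get_obs()["joints"],3))
zt=np.array([.641,-.048,-.766])
G=np.array([640,50,101.2])
plan(G-100*zt,40,-4.3); plan(G-60*zt,40,-4.3);plan(G,40,-4.3)
E
```

```text
clock: 3.08
position: [0.4864, -0.0475, 0.2972]
tool_rot: [0.695, 0.642, 0.216, 0.24]
contact_force: [0.5, -1.1, -0.5]
grip_width: 0.0848
grip_force: 0.0
[ 0.661 -0.167 -0.623  2.322 -0.162  0.3    0.071]
tcp [543.  57. 217.] shift [ 56.8 104.8 -80.3] rv [ 0.28 -2.28  0.41]
tcp [569.  55. 186.] shift [  82.4  102.9 -111. ] rv [ 0.28 -2.28  0.41]
tcp [607.  52. 140.] shift [ 120.9  100.  -156.9] rv [ 0.28 -2.28  0.41]
```

```bash

python3 -m pendant '80 25 50 -15 0 0 0; 80 50 95 -50 0 -2 0; 80 57 105 -80 0 -2.3 0; 80 57 105 -80 0 -2.3 0'
python3 - <<'E'
from look import *
print(np.round(bot.get_obs()["joints"],3))
p,d=bot.capture("wrist"); cv2.imwrite("pics/w1.png",p)
lm(["empty_roller","cup_left","cup_right","axis_mid"],"wrist")
p,d,X=cloud("top"); lm(["empty_roller"],"top")
E
```

```text
clock: 3.58
position: [0.5143, 0.0074, 0.2412]
tool_rot: [0.702, 0.641, 0.194, 0.243]
contact_force: [-0.3, -0.3, -0.1]
grip_width: 0.08
grip_force: 0.0
[ 0.789  0.057 -0.978  2.294  0.872  0.316 -1.035]
wrist empty_roller [([637.0, 55.0, 102.0], 0.93)]
wrist cup_left [([648.0, 135.0, 107.0], 0.68)]
wrist cup_right [([627.0, -43.0, 104.0], 0.61)]
wrist axis_mid []
top empty_roller [([641.0, 53.0, 99.0], 0.69)]
```

View pics/w1.png

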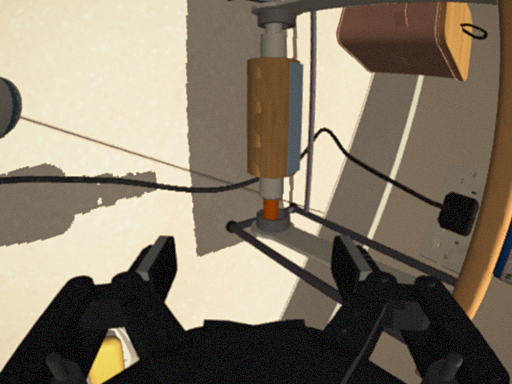

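```bash

python3 -m pendant '80 0 0 0 0 0 0; 80 0 0 0 0 0 0; 80 0 0 0 0 0 0'
python3 - <<'E'
from look import *
print(np.round(bot.get_obs()["joints"],3))
zt=np.array([.641,-.048,-.766])
G=np.array([640,50.5,101.2])
plan(G-100*zt,40,-4.3); plan(G,40,-4.3)
E
```

```text
clock: 4.3
position: [0.5139, 0.0074, 0.2416]
tool_rot: [0.701, 0.642, 0.193, 0.243]
contact_force: [0.3, 0.8, -0.1]
grip_width: 0.0802
grip_force: 0.0
[ 0.789  0.054 -0.977  2.294  0.863  0.316 -1.024]
tcp [543.  58. 217.] shift [ 29.3  50.3 -24.7] rv [ 2.01 -4.1   1.6 ]
tcp [607.  53. 140.] shift [  93.4   45.5 -101.3] rv [ 2.01 -4.1   1.6 ]
```

```bash

python3 -m pendant '80 10 17 -8 0 -1 0; 80 20 34 -16 1 -2 1; 80 29 50 -25 2 -4 1.6; 80 29 50 -25 2 -4 1.6; 80 29 50 -25 2 -4 1.6'
python3 - <<'E'
from look import *
print(np.round(bot.get_obs()["joints"],3))
G=np.array([640,50.5,101.2])
plan(G,40,-4.3)
E
```

```text
clock: 4.92
position: [0.5427, 0.0571, 0.2164]
tool_rot: [0.689, 0.639, 0.231, 0.25]
contact_force: [-0.0, -0.6, 0.0]
grip_width: 0.0798
grip_force: 0.0
[ 0.58   0.198 -0.898  2.279  1.441  0.367 -1.632]
tcp [607.  53. 140.] shift [ 64.6  -4.1 -76.2] rv [ 0.03 -0.16  0.03]
```

```bash

python3 -m pendant '80 16 -1 -19 0 0 0; 80 32 -2 -38 0 0 0; 80 48 -3 -57 0 0 0; 80 64.5 -4 -76 0 0 0; 80 64.5 -4 -76 0 0 0'
python3 - <<'E'
from look import *
print(np.round(bot.get_obs()["joints"],3))
G=np.array([640,50.5,101.2])
plan(G,40,-4.3)
p,d=bot.capture("wrist"); cv2.imwrite("pics/w2.png",p)
lm(["empty_roller","cup_left","cup_right"],"wrist")
E
```

```text
clock: 5.55
position: [0.6077, 0.0517, 0.1395]
tool_rot: [0.69, 0.638, 0.231, 0.25]
contact_force: [-0.2, -0.4, -0.5]
grip_width: 0.0801
grip_force: 0.0
[ 0.488  0.507 -0.805  2.171  1.848  0.502 -1.894]
tcp [607.  53. 140.] shift [-0.4  1.3  0.8] rv [-0.02 -0.23  0.19]
wrist empty_roller [([638.0, 50.0, 103.0], 0.91)]
wrist cup_left [([643.0, 137.0, 103.0], 0.58)]
wrist cup_right [([647.0, 140.0, 105.0], 0.46)]
```

View pics/w2.png

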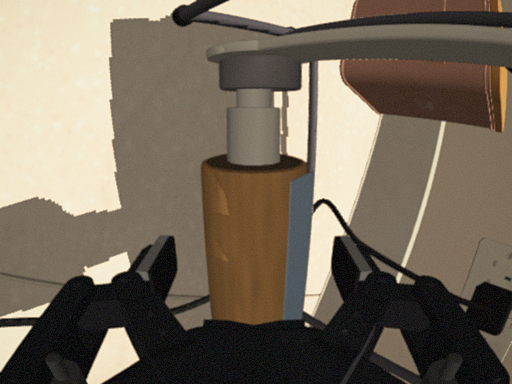

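The core runs between the pads: it's centred at column 255, with the pads at about 165 and 345. I'll close the gripper.

```bash

python3 -m pendant '40 0 0 0 0 0 0; 40 0 0 0 0 0 0; 40 0 0 0 0 0 0; 40 0 0 0 0 0 0; 40 0 0 0 0 0 0' 50
python3 - <<'E'
from look import *
lm(["empty_roller"],"wrist")
yr=R.from_euler("z",-4.3,degrees=True).apply([0,1,0]); print(yr)
print(bot.get_obs()["contact_force"])
E
```

```text
clock: 6.38
position: [0.6074, 0.0537, 0.1406]
tool_rot: [0.689, 0.64, 0.232, 0.25]
contact_force: [-1.5, -0.3, 3.3]
grip_width: 0.0427
grip_force: 51.3
wrist empty_roller [([638.0, 50.0, 103.0], 0.91)]
[0.07497873 0.99718513 0.        ]
[-1.89447342  0.05978881  3.05824333]
```

```bash

python3 -m pendant '40 0 0 3 0 0 0; 40 -0.3 -4 3.5 0 0 0; 40 -0.6 -8 3.5 0 0 0; 40 -1 -13.5 3.5 0 0 0; 40 -1 -13.5 3.5 0 0 0'
python3 - <<'E'
from look import *
G=np.array([640,50.5,101.2]);plan(G,40,-4.3)
p,d=bot.capture("scene"); lm(["empty_roller","empty_roller_plunger"],"scene"); cv2.imwrite("pics/s3.png",cv2.resize(p[170:240,200:300],(800,560),interpolation=cv2.INTER_CUBIC))
E
```

```text
clock: 7.05
position: [0.6053, 0.0443, 0.1435]
tool_rot: [0.688, 0.642, 0.234, 0.246]
contact_force: [-0.9, 6.8, -2.8]
grip_width: 0.0429
grip_force: 51.5
tcp [607.  53. 140.] shift [ 2.   8.7 -3.3] rv [-0.34 -0.23 -0.46]
scene empty_roller [([639.0, 43.0, 107.0], 0.58)]Traceback (most recent call last):
  File "<stdin>", line 3, in <module>
  File "look.py", line 5, in lm
    r=bot.landmark_of(n,cam)
ValueError: it knows: axis_mid, balm_pot, cup_left, cup_right, empty_roller, full_roller, rest, riser, saddle_far, saddle_near, scented_candle, soap_dish, starch_can
```

```bash

python3 -m pendant '40 -0.2 -3 0 0 0 0; 40 -0.3 -4.5 0 0 0 0; 40 -0.3 -4.5 0 0 0 0'
python3 - <<'E'
from look import *
print(bot.get_obs()["contact_force"])
p,d=bot.capture("wrist"); lm(["empty_roller"],"wrist"); a=p
p,d=bot.capture("scene"); lm(["empty_roller"],"scene")
b=cv2.resize(p[170:240,200:300],(548,384),interpolation=cv2.INTER_CUBIC); cv2.imwrite("pics/s3.png",cv2.resize(np.hstack([a,b]),(800,290)))
E
```

```text
clock: 7.52
position: [0.6049, 0.0413, 0.1436]
tool_rot: [0.687, 0.642, 0.235, 0.246]
contact_force: [-0.2, 9.1, -2.5]
grip_width: 0.0425
grip_force: 51.5
[-0.15944147  9.14113791 -2.53347306]
wrist empty_roller [([638.0, 40.0, 103.0], 0.63)]
scene empty_roller [([637.0, 38.0, 107.0], 0.63), ([375.0, 314.0, 63.0], 0.31)]
```

View pics/s3.png

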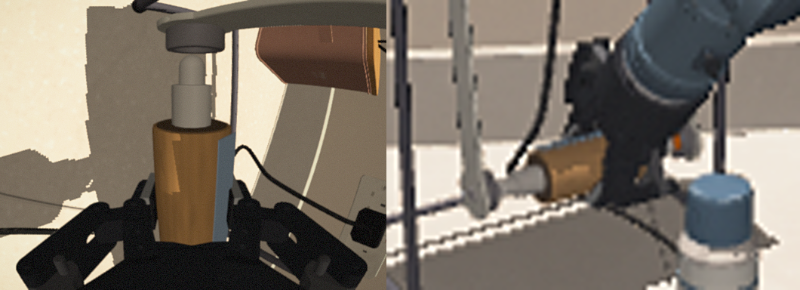

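The white nose tip at (192,58) has cleared the left cup's rim. I'll swing the white end out about the orange tip.

```bash

python3 -m pendant '40 -7.5 -2.8 0 0 0 5; 40 -14.6 -6.2 0 0 0 10; 40 -21.5 -10.2 0 0 0 15; 40 -21.5 -10.2 0 0 0 15'
python3 - <<'E'
from look import *
print(np.round(bot.get_obs()["joints"],3))
p,d=bot.capture("wrist"); lm(["empty_roller"],"wrist"); a=p
p,d=bot.capture("scene"); lm(["empty_roller"],"scene")
b=cv2.resize(p[170:240,200:300],(548,384),interpolation=cv2.INTER_CUBIC); cv2.imwrite("pics/s4.png",cv2.resize(np.hstack([a,b]),(800,290)))
E
```

```text
clock: 8.22
position: [0.5837, 0.0299, 0.1445]
tool_rot: [0.596, 0.727, 0.265, 0.215]
contact_force: [0.6, 9.0, -1.7]
grip_width: 0.0424
grip_force: 51.5
[ 0.672  0.462 -0.835  2.228  2.103  0.229 -1.831]
wrist empty_roller [([616.0, 38.0, 106.0], 0.84)]
scene empty_roller []
```

View pics/s4.png

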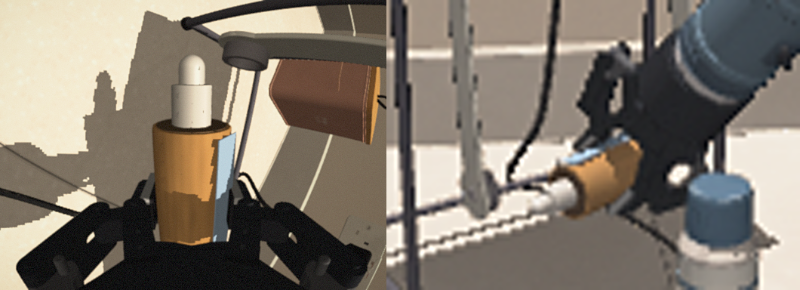

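```bash

python3 -m pendant '40 -2.5 10 0 0 0 0; 40 -5.5 20 0 0 0 0; 40 -9 30 0 0 0 0; 40 -22 36 4 0 0 0; 40 -45 38 20 0 0 0'
python3 - <<'E'
from look import *
print(np.round(bot.get_obs()["joints"],3))
lm(["empty_roller"],"wrist")
plan([540,60,280],20,0)
plan([440,200,280],10,0.8)
plan([377,318,160],0,0.8)
plan([377,318,61],0,0.8)
E
```

```text
clock: 9.05
position: [0.5382, 0.063, 0.163]
tool_rot: [0.601, 0.723, 0.262, 0.217]
contact_force: [0.4, -1.1, -0.9]
grip_width: 0.0429
grip_force: 51.6
[ 0.652  0.343 -0.897  2.318  2.024  0.247 -1.888]
wrist empty_roller [([616.0, 38.0, 106.0], 0.84)]
tcp [523.  60. 328.] shift [-12.9  -3.9 164.2] rv [ -1.82  19.66 -10.7 ]
tcp [431. 200. 330.] shift [-104.3  136.   166.5] rv [-2.97 29.6  -9.79]
tcp [377. 318. 211.] shift [-158.4  254.1   47.3] rv [-3.98 39.56 -9.61]
tcp [377. 318. 112.] shift [-158.4  254.1  -51.7] rv [-3.98 39.56 -9.61]
```

```bash

python3 -m pendant '40 0 -2 55 -1 7 -4; 40 -5 -4 110 -1 13 -7; 40 -13 -4 164 -2 20 -10.7; 40 -43 43 165 -2.5 25 -10; 40 -73 90 166 -3 29 -10'
python3 - <<'E'
from look import *
print(np.round(bot.get_obs()["joints"],3))
plan([440,200,280],0,0.8)
plan([377,318,160],0,0.8)
plan([377,318,61],0,0.8)
E
```

```text
clock: 9.72
position: [0.5308, 0.047, 0.2374]
tool_rot: [0.68, 0.698, 0.126, 0.185]
contact_force: [1.1, -1.1, -0.6]
grip_width: 0.0426
grip_force: 51.7
[ 0.641  0.171 -0.933  2.156  0.643  0.553 -0.728]
tcp [440. 200. 331.] shift [-90.8 153.   93.6] rv [ 4.66 25.39 -0.65]
tcp [377. 318. 211.] shift [-153.8  271.   -26.4] rv [ 4.66 25.39 -0.65]
tcp [377. 318. 112.] shift [-153.8  271.  -125.4] rv [ 4.66 25.39 -0.65]
```

```bash

python3 -m pendant '40 -3 3 45 2 8 0; 40 -8 6 92 3 16 0; 40 -35 50 94 4 22 0; 40 -62 105 94 4.6 25.4 -0.6; 40 -91 153 94 4.6 25.4 -0.6'
python3 - <<'E'
from look import *
print(np.round(bot.get_obs()["joints"],3))
plan([377,318,160],0,0.8)
plan([377,318,61],0,0.8)
E
```

```text
clock: 10.35
position: [0.4412, 0.2027, 0.3319]
tool_rot: [0.702, 0.713, 0.003, 0.001]
contact_force: [-0.1, 1.0, 0.2]
grip_width: 0.0428
grip_force: 51.7
[ 0.576  0.168 -1.163  1.912  0.169  1.16  -0.633]
tcp [377. 318. 211.] shift [ -64.2  115.3 -120.9] rv [-0.17  0.34 -0.09]
tcp [377. 318. 112.] shift [ -64.2  115.3 -219.9] rv [-0.17  0.34 -0.09]
```

```bash

python3 -m pendant '40 -30 50 0 0 0 0; 40 -64 100 -20 0 0 0; 40 -64 115 -70 0 0 0; 40 -64 115 -105 0 0 0; 40 -64 115 -105 0 0 0'
python3 - <<'E'
from look import *
print(np.round(bot.get_obs()["joints"],3))
for c in ["top","scene","wrist"]:
    p,d=bot.capture(c); cv2.imwrite(f"pics/{c}5.png",p); lm(["empty_roller","saddle_near","rest"],c)
plan([377,318,61],0,0.8)
E
```

```text
clock: 10.98
position: [0.3756, 0.3147, 0.224]
tool_rot: [0.7, 0.714, -0.001, 0.001]
contact_force: [-0.1, 0.2, -0.3]
grip_width: 0.0428
grip_force: 51.6
[ 0.187  0.378 -1.106  2.009  0.407  0.998 -1.099]
top empty_roller [([378.0, 310.0, 168.0], 0.93)]
top saddle_near [([372.0, 317.0, 61.0], 0.73)]
top rest [([433.0, 313.0, -2.0], 0.9), ([417.0, 96.0, -5.0], 0.73)]
scene empty_roller [([378.0, 320.0, 179.0], 0.79)]
scene saddle_near [([375.0, 313.0, 59.0], 0.79)]
scene rest [([431.0, 320.0, -0.0], 0.94)]
wrist empty_roller [([379.0, 318.0, 175.0], 0.96)]
wrist saddle_near []
wrist rest [([426.0, 318.0, 2.0], 0.85)]
tcp [377. 318. 112.] shift [  -1.2    0.7 -115.5] rv [-0.18  0.48 -0.25]
```

View pics/wrist5.png

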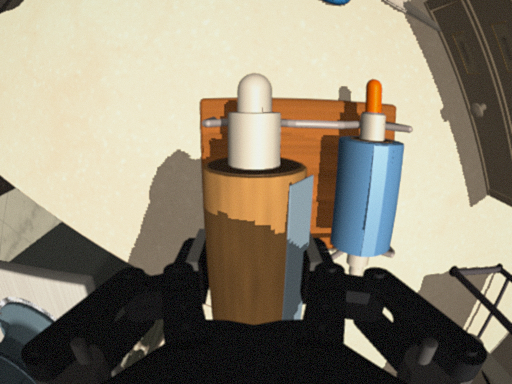

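```bash
python3 - <<'E'
from look import *
for c in ["scene","top"]:
    p,d,X=cloud(c); h=cv2.cvtColor(p,cv2.COLOR_BGR2HSV)
    for n,r,o in [("full_roller",29,(481,318,61)),("empty_roller",22,(377,316,173))]:
        k=(d>0)&(np.abs(X-np.array(o))<[r+3,70,r+6]).all(-1)&(np.linalg.norm((X-np.array(o))[...,[0,2]],axis=-1)>r-7)
        if n[0]=="f": k&=(h[...,0]>90)&(h[...,0]<130)&(h[...,1]>60)
        else: k&=(h[...,0]<25)&(h[...,1]>50)
        print(c,n,k.sum())
        if k.sum()>40:
            fitcyl(X[k],r); print(np.round(np.percentile(X[k],[1,99],axis=0)))
E
```

```text
scene full_roller 597
cyl mid [481.3 319.8  60.8] len 93.3 axis deg 90.45 rms 1.77 597
[[450. 273.  40.]
 [489. 366.  91.]]
scene empty_roller 458
cyl mid [379.4 318.3 175.4] len 96.5 axis deg 90.94 rms 1.92 458
[[355. 270. 160.]
 [393. 366. 198.]]
top full_roller 605
cyl mid [480.5 315.   60.5] len 93.5 axis deg 91.01 rms 1.88 605
[[454. 268.  62.]
 [504. 362.  94.]]
top empty_roller 203
cyl mid [378.8 285.9 175.4] len 38.7 axis deg 90.76 rms 2.14 203
[[356. 267. 170.]
 [400. 305. 200.]]
```

```bash

python3 -m pendant '40 -2 0.5 -40 0 0 0; 40 -2 0.5 -80 0 0 0; 40 -2 0.5 -100 0 0 0; 40 -2 0.5 -110 0 0 0; 40 -2 0.5 -113 0 0 0'
python3 -m pendant '40 0 0 -1 0 0 0; 40 0 0 -1 0 0 0'

```

```text
clock: 12.3
position: [0.376, 0.3181, 0.114]
tool_rot: [0.7, 0.714, 0.004, 0.001]
contact_force: [0.4, 0.2, -0.6]
grip_width: 0.0426
grip_force: 51.7
clock: 12.55
position: [0.3765, 0.3183, 0.114]
tool_rot: [0.701, 0.714, 0.005, 0.002]
contact_force: [0.8, -0.3, -1.4]
grip_width: 0.0426
grip_force: 51.7
```

```bash

python3 -m pendant '40 -2.5 -2 0 0 0 0; 40 -2.5 -2 -2 0 0 0; 40 -2.5 -2 -4 0 0 0; 40 -2.5 -2 -4 0 0 0'
python3 - <<'E'
from look import *
for c in ["scene","top"]:
    p,d,X=cloud(c); h=cv2.cvtColor(p,cv2.COLOR_BGR2HSV)
    for n,r,o in [("empty_roller",22,(377,316,63))]:
        k=(d>0)&(np.abs(X-np.array(o))<[r+3,70,r+6]).all(-1)&(np.linalg.norm((X-np.array(o))[...,[0,2]],axis=-1)>r-7)
        k&=(h[...,0]<25)&(h[...,1]>50)&(np.abs(X[...,1]-316)<54)
        if k.sum()>40:
            fitcyl(X[k],r); print(np.round(np.percentile(X[k],[1,99],axis=0)))
E
```

```text
clock: 13.05
position: [0.3758, 0.3167, 0.1117]
tool_rot: [0.701, 0.713, 0.005, 0.004]
contact_force: [-0.3, -5.1, 15.0]
grip_width: 0.0424
grip_force: 53.4
cyl mid [377.4 317.8  59.9] len 95.2 axis deg 90.84 rms 1.52 390
[[353. 270.  45.]
 [390. 365.  83.]]
cyl mid [376.8 283.9  60. ] len 35.1 axis deg 91.49 rms 2.11 149
[[356. 266.  51.]
 [398. 302.  86.]]
```

```bash

python3 -m pendant '40 0 0 2 0 0 0; 66 0 0 2 0 0 0; 66 0 0 2 0 0 0; 66 0 0 2 0 0 0; 66 0 0 2 0 0 0'
python3 -m pendant '66 0 0 30 0 0 0; 66 0 0 70 0 0 0; 70 0 0 120 0 0 0; 85 50 0 125 0 0 0; 85 104 1 125 0 0 0'
python3 - <<'E'
from look import *
for c in ["top","scene","wrist"]:
    p,d=bot.capture(c); cv2.imwrite(f"pics/{c}6.png",p); lm(["empty_roller","full_roller"],c)
plan([481,318,61],0,0.9,49)
E
```

```text
clock: 13.78
position: [0.3731, 0.3157, 0.1109]
tool_rot: [0.7, 0.714, 0.003, 0.002]
contact_force: [0.4, 0.1, -0.7]
grip_width: 0.0661
grip_force: 0.0
clock: 14.4
position: [0.4788, 0.3174, 0.2381]
tool_rot: [0.7, 0.714, 0.005, 0.003]
contact_force: [-0.5, 1.0, 1.2]
grip_width: 0.0849
grip_force: 0.0
top empty_roller [([480.0, 318.0, 62.0], 0.7)]
top full_roller [([480.0, 315.0, 60.0], 0.74)]
scene empty_roller [([374.0, 315.0, 63.0], 0.94)]
scene full_roller [([480.0, 315.0, 59.0], 0.66), ([411.0, 96.0, 2.0], 0.59)]
wrist empty_roller [([377.0, 321.0, 59.0], 0.62)]
wrist full_roller [([478.0, 315.0, 62.0], 0.95), ([375.0, 320.0, 59.0], 0.58)]
tcp [481. 318. 110.] shift [   5.2    0.6 -126.1] rv [-0.14  0.42 -0.32]
```

View pics/wrist6.png

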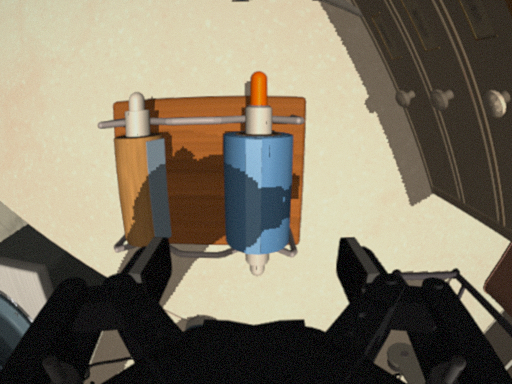

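The empty core lies in the near saddles (about (140,190)), and the full roll is centred under the open gripper at (258,190).

```bash

python3 -m pendant '85 3 0 -40 0 0 0; 85 3 0 -80 0 0 0; 85 3 0 -110 0 0 0; 85 3 0 -126 0 0 0; 85 3 0 -126 0 0 0'
python3 -m pendant '50 0 0 0 0 0 0; 50 0 0 0 0 0 0; 50 0 0 0 0 0 0; 50 0 0 0 0 0 0' 60

```

```text
clock: 15.48
position: [0.4795, 0.3167, 0.1095]
tool_rot: [0.7, 0.714, 0.003, 0.001]
contact_force: [-0.2, 0.5, -0.3]
grip_width: 0.0851
grip_force: 0.0
clock: 15.98
position: [0.4801, 0.3179, 0.112]
tool_rot: [0.7, 0.714, 0.004, 0.002]
contact_force: [-2.7, -0.8, 5.4]
grip_width: 0.0565
grip_force: 62.5
```

```bash

python3 -m pendant '50 0 0 40 0 0 0; 50 0 0 90 0 0 0; 50 0 0 140 0 0 0; 50 0 -10 190 0 0 0; 50 0 -50 215 0 0 0'
python3 - <<'E'
from look import *
o=bot.get_obs();print(np.round(o["joints"],3))
for c in ["scene","top"]:
    p,d,X=cloud(c); h=cv2.cvtColor(p,cv2.COLOR_BGR2HSV)
    t=o["position"]*1000-[0,0,49]
    k=(d>0)&(np.abs(X-t)<[34,65,38]).all(-1)&(np.linalg.norm((X-t)[...,[0,2]],axis=-1)>20)&(h[...,0]>90)&(h[...,0]<130)&(h[...,1]>60)
    print(c,k.sum())
    if k.sum()>40: fitcyl(X[k],29); print(np.round(np.percentile(X[k],[1,99],axis=0)))
    lm(["full_roller","empty_roller"],c)
plan([550,150,281],20,-10,49)
plan([551,39,240],35,-17.3,49)
E
```

```text
clock: 16.6
position: [0.4801, 0.2703, 0.3293]
tool_rot: [0.698, 0.716, 0.007, 0.002]
contact_force: [0.5, -1.0, -2.6]
grip_width: 0.0564
grip_force: 65.4
[ 0.355  0.362 -1.125  1.779  0.352  1.207 -0.844]
scene 588
cyl mid [465.6 281.  277.3] len 98.9 axis deg 47.7 rms 7.64 588
[[450. 224. 254.]
 [502. 320. 308.]]
scene full_roller [([481.0, 265.0, 281.0], 0.76), ([432.0, 320.0, 1.0], 0.35)]
scene empty_roller [([377.0, 316.0, 59.0], 0.64)]
top 288
cyl mid [483.  231.2 275.1] len 33.6 axis deg -89.37 rms 1.63 288
[[455. 214. 280.]
 [508. 248. 307.]]
top full_roller [([483.0, 264.0, 277.0], 0.81)]
top empty_roller []
tcp [533. 153. 327.] shift [  53.8 -114.1    2.5] rv [ -1.67 -19.57 -11.03]
tcp [524.  47. 280.] shift [  44.5 -219.7  -44.4] rv [ -5.04 -34.39 -17.9 ]
```

```bash

python3 -m pendant '50 20 -50 2 -1 -7 -4; 50 40 -90 2 -1 -14 -8; 50 54 -130 2 -2 -21 -12; 50 52 -175 -5 -4 -28 -15; 50 44 -220 -15 -5 -34.4 -17.9'
python3 - <<'E'
from look import *
o=bot.get_obs();print(np.round(o["joints"],3))
plan([551,39,200],35,-17.3,49)
E
```

```text
clock: 17.52
position: [0.5238, 0.0476, 0.3094]
tool_rot: [0.768, 0.565, 0.18, 0.242]
contact_force: [0.5, -0.5, -3.0]
grip_width: 0.0562
grip_force: 65.4
[ 0.693 -0.04  -0.985  2.173  0.597  0.546 -1.047]
tcp [524.  47. 240.] shift [  0.3  -0.3 -69.2] rv [-0.11  0.21 -0.1 ]
```

Now I'll measure the held roller precisely: its axis, both noses, and their offset from the TCP.

```bash

python3 -m pendant '50 0 0 -35 0 0 0; 50 0 0 -69 0 0 0; 50 0 0 -69 0 0 0; 50 0 0 -69 0 0 0'
cat >> look.py <<'E'
def noses(c,center,a,axis_r=29):
    """points within tube/roll around predicted axis; report orange tip and white end"""
    p,d,X=cloud(c); h=cv2.cvtColor(p,cv2.COLOR_BGR2HSV).astype(int)
    W=X-np.array(center); t=W@a; rad=np.linalg.norm(W-t[...,None]*a,axis=-1); ok=(d>0)
    org=ok&(rad<22)&(t>50)&(t<115)&(h[...,1]>150)&(h[...,0]<20)
    blu=ok&(rad<40)&(rad>18)&(abs(t)<60)&(h[...,0]>95)&(h[...,0]<125)&(h[...,1]>90)
    wht=ok&(rad<20)&(t<-50)&(t>-100)&(h[...,1]<60)
    for n,k in [("org",org),("blu",blu),("wht",wht)]:
        if k.sum()>5: print(c,n,k.sum(),"t 2,98%",np.round(np.percentile(t[k],[2,98]),1),"mean",np.round(X[k].mean(0),1))
    return p,X,org,blu,wht
E
python3 - <<'E'
from look import *
o=bot.get_obs(); T=R.from_quat(o["tool_rot"]).as_matrix(); g=o["position"]*1000+49*T[:,2]
print("tcp",o["position"]*1000,"grasp",g,"axis",T[:,0],"yaw",np.degrees(np.arctan2(-T[0,0],T[1,0])))
for c in ["scene","top","wrist"]:
    if c!="wrist":
        p,X,og,bl,wh=noses(c,g,T[:,0])
        if bl.sum()>60: fitcyl(X[bl],29)
    else: p,d=bot.capture(c)
    cv2.imwrite(f"pics/{c}7.png",p); lm(["full_roller","cup_left","cup_right"],c)
E
```

```text
clock: 18.02
position: [0.5247, 0.0485, 0.2417]
tool_rot: [0.768, 0.566, 0.18, 0.241]
contact_force: [-0.1, 0.6, -1.9]
grip_width: 0.0563
grip_force: 65.2
tcp [524.71863432  48.50777747 241.66121736] grasp [551.62514168  40.30532164 201.53940807] axis [0.29525359 0.95541517 0.00267914] yaw -17.172807694901863
scene org 46 t 2,98% [72.2 99.9] mean [573.9 122.5 201.7]
scene blu 293 t 2,98% [-45.9  48.6] mean [539.8  64.2 208.6]
scene wht 50 t 2,98% [-83.  -54.9] mean [526.9 -23.2 202.4]
cyl mid [553.7  40.5 199.2] len 95.7 axis deg 72.26 rms 2.24 293
scene full_roller [([552.0, 37.0, 202.0], 0.76)]
scene cup_left [([643.0, 139.0, 104.0], 0.61)]
scene cup_right [([632.0, -49.0, 105.0], 0.9)]
top org 47 t 2,98% [70.2 93.2] mean [578.9 117.5 206.2]
top blu 484 t 2,98% [-48.6  42.8] mean [550.9  35.7 225. ]
top wht 99 t 2,98% [-86.4 -51.7] mean [533.  -24.3 208.2]
cyl mid [553.   36.8 201. ] len 92.5 axis deg 72.51 rms 1.66 484
top full_roller [([555.0, 36.0, 199.0], 0.73)]
top cup_left [([646.0, 138.0, 107.0], 0.96)]
top cup_right [([630.0, -48.0, 105.0], 0.84), ([644.0, 138.0, 106.0], 0.49)]
wrist full_roller [([547.0, 37.0, 200.0], 0.81)]
wrist cup_left [([645.0, 137.0, 106.0], 0.69)]
wrist cup_right []
```

```bash
python3 - <<'E'
import cv2,numpy as np
a=cv2.imread("pics/wrist7.png");b=cv2.imread("pics/scene7.png")[140:250,180:327]
cv2.imwrite("pics/c7.png",cv2.resize(np.hstack([a,cv2.resize(b,(512,384),interpolation=cv2.INTER_CUBIC)]),(800,300)))
E
```

```text
(no output)
```

View pics/c7.png

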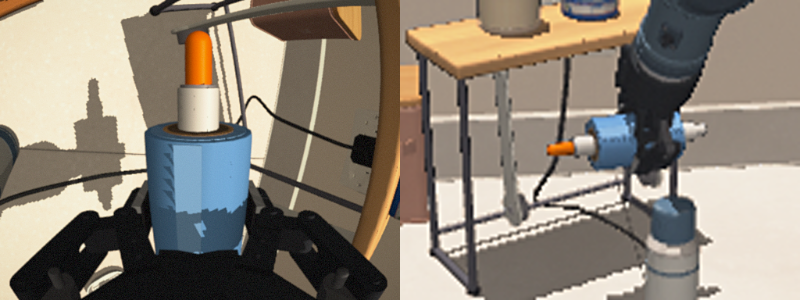

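The roller is held level: orange tip at (200,40) in the left half, white end free. I'll slide in along the tool axis.

```bash

python3 -m pendant '50 14 -6 -24 0 0 0; 50 28 -12 -48 0 0 0; 50 41 -18 -71 0 0 0; 50 55.5 -24 -95.5 0 0 0; 50 55.5 -24 -95.5 0 0 0'
cat > m.py <<'E'
from look import *
import sys
tag=sys.argv[1]
o=bot.get_obs(); T=R.from_quat(o["tool_rot"]).as_matrix(); g=o["position"]*1000+49*T[:,2]-T[:,0]
print("origin~",np.round(g,1),"axis",np.round(T[:,0],3),"F",np.round(o["contact_force"],1),"j",np.round(o["joints"],2))
print("orange tip free~",np.round(g+100*T[:,0],1),"white tip~",np.round(g-86*T[:,0],1))
ims=[]
for c in ["scene","top"]:
    p,X,og,bl,wh=noses(c,g,T[:,0]); 
    if bl.sum()>60: fitcyl(X[bl],29)
    lm(["full_roller"],c)
    ims.append(p)
p,d=bot.capture("wrist"); lm(["full_roller","cup_left"],"wrist")
b=cv2.resize(ims[0][150:240,200:320],(512,384),interpolation=cv2.INTER_CUBIC)
cv2.imwrite(f"pics/c{tag}.png",cv2.resize(np.hstack([p,b]),(800,300)))
E
python3 m.py 8
```

```text
clock: 19.25
position: [0.5791, 0.0222, 0.1431]
tool_rot: [0.769, 0.565, 0.177, 0.241]
contact_force: [-0.6, 0.1, -2.7]
grip_width: 0.0564
grip_force: 67.0
origin~ [605.5  13.  102.9] axis [0.299 0.954 0.001] F [-0.6  0.1 -2.7] j [ 0.49  0.46 -0.81  2.18  1.54  0.58 -1.82]
orange tip free~ [635.4 108.4 103. ] white tip~ [579.8 -69.1 102.8]
scene org 30 t 2,98% [73.1 98.1] mean [634.9  93.2  92.8]
scene blu 206 t 2,98% [-40.5  50.8] mean [593.4  38.3 107.8]
scene wht 50 t 2,98% [-82.1 -50.6] mean [575.7 -45.1 112.8]
cyl mid [607.2  15.4  99.1] len 94.1 axis deg 65.55 rms 2.49 206
scene full_roller [([605.0, 10.0, 100.0], 0.95)]
top org 35 t 2,98% [72.2 95. ] mean [637.7  90.6  98.7]
top blu 386 t 2,98% [-44.8  47.5] mean [604.1  13.7 127.9]
top wht 58 t 2,98% [-83.2 -50.9] mean [582.3 -48.2 117.7]
cyl mid [607.3  13.1 104. ] len 93.7 axis deg 65.34 rms 3.8 386
top full_roller [([607.0, 13.0, 104.0], 0.65)]
wrist full_roller [([602.0, 11.0, 104.0], 0.66)]
wrist cup_left []
```

View pics/c8.png

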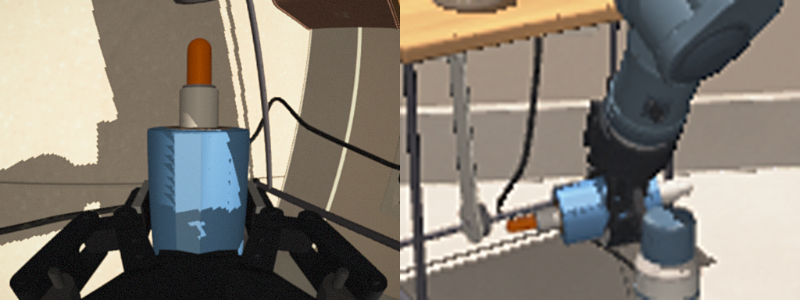

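The roller has pitched about 9° in the grip, orange end down. I'll grip harder, tilt the tool to level it, and check what's nearby.

```bash

python3 -m pendant '50 0 0 0 0 0 0; 50 -1.2 -3.8 1 3.7 -1.1 2.7; 50 -2.4 -7.5 2 7.3 -2.3 5.3; 50 -2.4 -7.5 2 7.3 -2.3 5.3; 50 -2.4 -7.5 2 7.3 -2.3 5.3' 110
cat > m2.py <<'E'
from look import *
# direct roller-axis estimate: iterate blue cylinder axis fit in 3D + orange/white centroids with camera-side bias removed
from scipy.optimize import least_squares
o=bot.get_obs(); T=R.from_quat(o["tool_rot"]).as_matrix(); g0=o["position"]*1000+49*T[:,2]
print("F",np.round(o["contact_force"],1),"tool x",np.round(T[:,0],3))
allP=[];out=[]
for c in ["scene","top"]:
    p,d,X=cloud(c); h=cv2.cvtColor(p,cv2.COLOR_BGR2HSV).astype(int)
    W=X-g0; t=W@T[:,0]; rad=np.linalg.norm(W-t[...,None]*T[:,0],axis=-1); ok=d>0
    ks=[(ok&(rad<35)&(t>62)&(t<115)&(h[...,1]>150)&(h[...,0]<20),7),(ok&(rad<42)&(abs(t)<62)&(rad>14)&(h[...,0]>95)&(h[...,0]<125)&(h[...,1]>100),29)]
    D=[(X[k],r) for k,r in ks if k.sum()>10]
    def res(q):
        a=R.from_rotvec([0,0,0]).apply([np.sin(-q[2])*np.cos(q[3]),np.cos(q[2])*np.cos(q[3]),np.sin(q[3])])
        e=[]
        for P,r in D:
            w=P-[q[0],g0[1],q[1]]; w=w-np.outer(w@a,a); e.append((np.linalg.norm(w,axis=1)-r)/np.sqrt(len(P))*10)
        return np.concatenate(e)
    s=least_squares(res,[g0[0],g0[2],-.3,0],loss="soft_l1",f_scale=1); q=s.x
    a=np.array([-np.sin(q[2])*np.cos(q[3]),np.cos(q[2])*np.cos(q[3]),np.sin(q[3])]); b=np.array([q[0],g0[1],q[1]])
    tt=[np.percentile((P-b)@a,[2,98]) for P,r in D]
    mid=tt[-1].mean(); tip=tt[0][1] if len(D)>1 else np.nan
    print(c,"yaw",round(np.degrees(q[2]),2),"pitch",round(np.degrees(q[3]),2),"roll mid",np.round(b+a*mid,1),"blue t",np.round(tt[-1],1),"orange tip",np.round(b+a*tip,1),[len(P) for P,r in D],"cost",round(s.cost,1))
E
python3 m2.py
python3 - <<'E'
from look import *
lm(["starch_can","full_roller"],"scene"); lm(["full_roller"],"top")
p,d=bot.capture("wrist"); lm(["full_roller"],"wrist"); cv2.imwrite("pics/w9.png",p)
E
```

```text
clock: 20.23
position: [0.5736, 0.0145, 0.1448]
tool_rot: [0.753, 0.582, 0.238, 0.194]
contact_force: [-7.4, 0.1, -5.9]
grip_width: 0.0556
grip_force: 116.4
F [-7.4  0.1 -5.9] tool x [0.209 0.969 0.133]
scene yaw -16.76 pitch 0.87 roll mid [610.4  33.6 103.1] blue t [-7.  48.3] orange tip [632.4 106.7 104.3] [34, 211] cost 233.8
top yaw -17.84 pitch 0.48 roll mid [602.3  11.3 103.2] blue t [-48.1  42.9] orange tip [632.2 104.1 104.1] [39, 356] cost 178.0
scene starch_can [([410.0, 97.0, 4.0], 0.96)]
scene full_roller [([604.0, 11.0, 104.0], 0.86)]
top full_roller [([604.0, 15.0, 102.0], 0.66)]
wrist full_roller [([599.0, 12.0, 103.0], 0.94)]
```

```bash

python3 - <<'E'
from look import *
o=bot.get_obs();print(o["contact_force"],o["wrist_torque"],o["joints"])
E
python3 -m pendant '50 -3 0 0 0 0 0; 50 -6 0 0 0 0 0; 50 -6 0 0 0 0 0;50 -6 0 0 0 0 0'
python3 - <<'E'
from look import *
o=bot.get_obs();print(o["contact_force"],o["wrist_torque"])
for c in ["scene","top"]:
    p,d,X=cloud(c)
    # anything near white end / right cup
    for nm,lo,hi in [("whiteend",(560,-100,60),(615,-30,150)),("rightcup",(612,-75,60),(660,-30,150)),("leftcup",(615,110,60),(680,150,150))]:
        k=(d>0)&(X>np.array(lo)).all(-1)&(X<np.array(hi)).all(-1)
        if k.sum()>3: print(c,nm,k.sum(),np.round(np.percentile(X[k],[2,50,98],axis=0)).tolist())
E
python3 m2.py
```

```text
[-8.19386443  0.90775848 -4.7503784 ] [ 0.15078519  2.5328304  -0.42241868] [ 0.60578498  0.42447421 -0.81421373  2.22335557  1.68270871  0.3564649
 -1.88663366]
clock: 21.08
position: [0.5727, 0.0152, 0.1487]
tool_rot: [0.751, 0.582, 0.242, 0.196]
contact_force: [-0.9, 0.1, -2.4]
grip_width: 0.0555
grip_force: 116.3
[-0.90872735  0.05264492 -2.36157401] [-0.00293212  0.95397923 -0.06179404]
scene whiteend 41 [[571.0, -63.0, 99.0], [576.0, -49.0, 110.0], [586.0, -34.0, 117.0]]
scene leftcup 129 [[627.0, 130.0, 90.0], [642.0, 143.0, 114.0], [663.0, 146.0, 149.0]]
top whiteend 112 [[573.0, -66.0, 107.0], [585.0, -43.0, 116.0], [614.0, -30.0, 136.0]]
top rightcup 73 [[613.0, -51.0, 96.0], [627.0, -45.0, 118.0], [646.0, -32.0, 144.0]]
top leftcup 75 [[628.0, 126.0, 92.0], [643.0, 134.0, 118.0], [660.0, 142.0, 146.0]]
F [ 0.   0.2 -2.3] tool x [0.206 0.969 0.134]
scene yaw -17.36 pitch 0.71 roll mid [609.7  34.4 107.1] blue t [-6.4 47.9] orange tip [632.5 107.2 108. ] [30, 219] cost 247.7
top yaw -17.56 pitch 0.56 roll mid [601.5  11.9 107.1] blue t [-48.3  42.5] orange tip [630.8 104.4 108. ] [39, 363] cost 178.5
```

The push comes from the roll's edge meeting the right cup, because the roller was too far back. I'll back off, shift along +y, then go in.

```bash

python3 -m pendant '50 -5 0 0 0 0 0; 50 -5 8 -1 0 0 0; 50 -3.5 17 -3 0 0 0; 50 3 17 -3 0 0 0; 50 3 17 -3 0 0 0'
python3 m2.py
python3 - <<'E'
from look import *
o=bot.get_obs();print(o["contact_force"],o["wrist_torque"])
lm(["full_roller"],"top");lm(["full_roller"],"scene")
E
```

```text
clock: 21.9
position: [0.5756, 0.0325, 0.145]
tool_rot: [0.751, 0.582, 0.241, 0.196]
contact_force: [1.0, -1.3, -2.2]
grip_width: 0.0554
grip_force: 116.5
F [ 1.  -1.3 -2.2] tool x [0.206 0.969 0.135]
scene yaw -17.56 pitch 1.02 roll mid [612.2  51.  103.6] blue t [-7.9 47.9] orange tip [635.4 124.2 105. ] [34, 214] cost 202.8
top yaw -18.17 pitch 0.72 roll mid [604.3  29.3 103.4] blue t [-48.1  42.6] orange tip [634.7 121.9 104.6] [40, 355] cost 189.1
[ 0.31052284  0.79136295 -2.72504836] [0.01873213 0.87528385 0.02072287]
top full_roller []
scene full_roller [([606.0, 27.0, 105.0], 0.57)]
```

```bash

python3 -m pendant '50 3.5 -0.3 0 0 0 0; 50 6.5 -0.5 0 0 0 0; 50 7.7 3.3 0 0 0 0; 50 8.9 7 0 0 0 0; 50 8.9 7 0 0 0 0'
python3 m2.py

```

```text
clock: 22.72
position: [0.5838, 0.0401, 0.1449]
tool_rot: [0.751, 0.582, 0.241, 0.195]
contact_force: [2.0, -0.2, -2.3]
grip_width: 0.0559
grip_force: 116.6
F [ 2.  -0.2 -2.3] tool x [0.205 0.969 0.135]
scene yaw -17.41 pitch 1.24 roll mid [615.1  41.5 103.2] blue t [-43.6  48. ] orange tip [640.7 123.2 105. ] [20, 215] cost 190.4
top yaw -17.95 pitch 1.41 roll mid [612.9  37.1 103.6] blue t [-47.9  42.9] orange tip [641.8 126.2 106. ] [36, 352] cost 206.7
```

```bash

python3 -m pendant '50 1.2 3.8 0 0 0 0; 50 2.1 6.7 0 0 0 0; 50 3 9.5 0 0 0 0; 50 3 9.5 0 0 0 0'
python3 m2.py

```

```text
clock: 23.32
position: [0.5863, 0.0477, 0.1443]
tool_rot: [0.752, 0.582, 0.24, 0.196]
contact_force: [-1.5, -4.2, -2.6]
grip_width: 0.0554
grip_force: 116.5
F [-1.5 -4.2 -2.6] tool x [0.208 0.969 0.133]
scene yaw -17.21 pitch 2.49 roll mid [618.   49.1 102.4] blue t [-43.6  48.2] orange tip [641.2 124.2 105.8] [11, 207] cost 187.5
top yaw -17.51 pitch 1.19 roll mid [615.7  44.6 103. ] blue t [-47.9  43.1] orange tip [641.7 127.  104.8] [23, 359] cost 151.9
```

```bash

python3 -m pendant '50 1.3 4 0 0 0 0; 50 2.5 8 0 0 0 0; 50 3.9 12.4 0.5 0 0 0; 50 3.9 12.4 0.5 0 0 0; 50 3.9 12.4 0.5 0 0 0'
python3 m2.py

```

```text
clock: 24.05
position: [0.5897, 0.0581, 0.1442]
tool_rot: [0.753, 0.581, 0.239, 0.197]
contact_force: [-3.8, -7.9, -1.5]
grip_width: 0.0554
grip_force: 116.5
F [-3.8 -7.9 -1.5] tool x [0.211 0.969 0.13 ]
scene yaw -18.56 pitch 2.57 roll mid [620.3  59.1 102.1] blue t [-43.5  47.8] orange tip [nan nan nan] [209] cost 141.5
top yaw -17.5 pitch 1.05 roll mid [618.3  54.5 102.6] blue t [-48.5  43.1] orange tip [nan nan nan] [360] cost 110.9
```

```bash

python3 -m pendant '50 4.6 -2.6 1 -0.5 0 3.3; 50 9.3 -5.2 2 -1.3 0 6.6; 50 14.3 -7.5 2 -1.3 0 9.9; 50 19.3 -9.9 2 -1.3 0 13.2; 50 19.3 -9.9 2 -1.3 0 13.2'
python3 m2.py
python3 - <<'E'
from look import *
o=bot.get_obs(); print(np.round(o["joints"],2))
yr=np.array([.075,.997,0]); xr=np.array([.997,-.075,0]); A=np.array([638.9,45.2,105])
for c in ["scene","top"]:
    p,d,X=cloud(c); h=cv2.cvtColor(p,cv2.COLOR_BGR2HSV).astype(int)
    W=X-A; x=W@xr; y=W@yr; z=W[...,2]
    k=(d>0)&(abs(x)<45)&(abs(z)<40)&(y<-44)&(y>-100)
    print(c,k.sum())
    for y0 in range(-98,-44,4):
        q=k&(abs(y-y0)<=2)
        if q.sum()>1: print(y0,"x",np.round(np.percentile(x[q],[5,95])),"z",np.round(np.percentile(z[q],[5,95])),q.sum())
E
```

```text
clock: 24.78
position: [0.61, 0.0464, 0.1464]
tool_rot: [0.679, 0.666, 0.252, 0.178]
contact_force: [-2.1, -7.0, -1.3]
grip_width: 0.0555
grip_force: 116.7
F [-2.1 -7.  -1.3] tool x [-0.014  0.994  0.107]
scene yaw -5.6 pitch -0.44 roll mid [642.1  70.6 104.4] blue t [-9.2 48.6] orange tip [nan nan nan] [223] cost 134.4
top yaw -5.05 pitch -0.56 roll mid [638.9  49.4 105.2] blue t [-47.2  43.8] orange tip [nan nan nan] [356] cost 104.0
[ 0.57  0.48 -0.8   2.14  1.59  0.28 -1.57]
scene 98
-98 x [-18. -13.] z [-11.  12.] 3
-94 x [-19.   3.] z [-17.  35.] 30
-90 x [-17.  11.] z [-7. 21.] 26
-86 x [-15.   9.] z [-11.  13.] 15
-82 x [-15.   5.] z [-13.  15.] 12
-78 x [-10.  -1.] z [-8. 12.] 2
-74 x [-7. -2.] z [-2.  7.] 5
-70 x [-6. -4.] z [-2.  5.] 3
-66 x [-6. -5.] z [-0.  3.] 2
top 150
-98 x [-20. -12.] z [ 2. 30.] 5
-94 x [-17.  13.] z [ 6. 36.] 22
-90 x [-15.   9.] z [ 5. 17.] 15
-86 x [-12.  12.] z [-1. 18.] 17
-82 x [-14.  10.] z [-11.  16.] 9
-78 x [-5.  5.] z [3. 8.] 7
-74 x [-6.  4.] z [6. 9.] 5
-70 x [-7.  5.] z [3. 9.] 10
-66 x [-6. 10.] z [ 0. 11.] 7
-62 x [-10.   8.] z [ 3. 11.] 11
-58 x [-9.  9.] z [ 3. 13.] 13
-54 x [-10.   8.] z [ 1. 13.] 8
-50 x [-10.   7.] z [ 3. 12.] 12
-46 x [-8.  8.] z [ 8. 14.] 9
```

The white nose lines up with the right cup: x within ±1 mm and height about +1 mm. I'll ease it back so it enters the cup.

```bash

python3 -m pendant '50 -0.1 -3 0 0 0 0.5; 50 -0.3 -6 0 0 0 0.8; 50 -0.6 -9 0 0 0 0.8; 50 -0.9 -12 0 0 0 0.8; 50 -0.9 -12 0 0 0 0.8'
python3 m2.py
```

```text
clock: 25.6
position: [0.6098, 0.0369, 0.1474]
tool_rot: [0.674, 0.671, 0.256, 0.175]
contact_force: [1.8, -4.1, -3.8]
grip_width: 0.0554
grip_force: 116.9
F [ 1.8 -4.1 -3.8] tool x [-0.031  0.994  0.109]
scene yaw -3.52 pitch -1.05 roll mid [641.6  62.4 105.4] blue t [-8.4 49. ] orange tip [645.4 123.1 104.3] [11, 222] cost 177.4
top yaw -3.9 pitch -0.97 roll mid [638.8  40.6 105.7] blue t [-46.8  43.7] orange tip [644.7 126.4 104.2] [21, 350] cost 163.3
```

```bash

python3 -m pendant '50 -0.2 -2 0 0 0 0; 50 -0.3 -4 -1 0 0 0; 50 -0.3 -5 -2.5 0 0 0; 50 -0.3 -5 -3.5 0 0 0; 50 -0.3 -5 -3.5 0 0 0'
python3 m2.py
cat > prof.py <<'E'
from look import *
yr=np.array([.075,.997,0]); xr=np.array([.997,-.075,0]); A=np.array([638.9,45.2,105])
for c in ["scene","top"]:
    p,d,X=cloud(c)
    W=X-A; x=W@xr; y=W@yr; z=W[...,2]
    k=(d>0)&(abs(x)<45)&(abs(z)<40)&(abs(y)>46)&(abs(y)<100)
    for y0 in list(range(-94,-48,4))+list(range(50,98,4)):
        q=k&(abs(y-y0)<=2)
        if q.sum()>1: print(c,y0,"x",np.round(np.percentile(x[q],[5,95])),"z",np.round(np.percentile(z[q],[5,95])),q.sum())
E
python3 prof.py
```

```text
clock: 26.32
position: [0.6086, 0.0353, 0.144]
tool_rot: [0.672, 0.673, 0.257, 0.173]
contact_force: [2.1, -3.1, -0.7]
grip_width: 0.0557
grip_force: 116.6
F [ 2.1 -3.1 -0.7] tool x [-0.037  0.993  0.113]
scene yaw -2.43 pitch -1.65 roll mid [640.4  60.7 102.3] blue t [-9.3 49. ] orange tip [643.1 122.5 100.5] [12, 215] cost 167.2
top yaw -2.99 pitch -0.02 roll mid [637.7  38.6 102.6] blue t [-47.8  43.4] orange tip [642.3 126.4 102.5] [24, 351] cost 185.6
scene -94 x [-20.  -4.] z [-17.  18.] 21
scene -90 x [-16.  -2.] z [-11.  20.] 9
scene -86 x [-16.  -4.] z [-8. 13.] 11
scene -82 x [-18.  -3.] z [-10.   9.] 13
scene 50 x [-13.  -3.] z [-10.   8.] 10
scene 54 x [-13.   3.] z [-6.  6.] 8
scene 58 x [-13.   1.] z [-7.  7.] 7
scene 62 x [-13.   5.] z [-8.  6.] 12
scene 66 x [-9. -4.] z [-10.   5.] 7
scene 70 x [-11.  -1.] z [-6.  4.] 6
scene 74 x [-10.  -4.] z [-5.  3.] 7
scene 78 x [-7. -3.] z [0. 4.] 2
scene 82 x [-14.  -6.] z [-12.   9.] 5
scene 86 x [-16.  -0.] z [-4. 15.] 9
scene 90 x [-17.  -9.] z [-8. 13.] 10
scene 94 x [-18. -10.] z [ 3. 25.] 6
top -94 x [-17.  13.] z [ 8. 37.] 24
top -90 x [-15.   9.] z [ 7. 16.] 13
top -86 x [-14.  12.] z [ 4. 18.] 17
top -82 x [-11.   9.] z [-3. 11.] 11
top -78 x [-5.  6.] z [2. 6.] 7
top -74 x [-9.  7.] z [0. 8.] 8
top -70 x [-8.  6.] z [ 4. 11.] 12
top -66 x [-8. 11.] z [ 0. 10.] 10
top -62 x [-10.   8.] z [ 1. 10.] 11
top -58 x [-9. 10.] z [ 1. 11.] 13
top -54 x [-23.  12.] z [ 9. 28.] 14
top -50 x [-20.  25.] z [11. 30.] 24
top 50 x [-11.   5.] z [ 2. 10.] 10
top 54 x [-10.   5.] z [ 2. 10.] 11
top 58 x [-11.   9.] z [ 2. 10.] 9
top 62 x [-12.   6.] z [1. 7.] 13
top 66 x [-5.  4.] z [-1.  7.] 5
top 70 x [-7.  0.] z [-0.  6.] 4
top 74 x [-7.  4.] z [-3.  6.] 9
top 78 x [-7.  5.] z [-1.  7.] 6
top 82 x [-12.  11.] z [-10.  15.] 18
top 86 x [-13.  11.] z [ 5. 17.] 13
top 90 x [-15.  13.] z [ 3. 18.] 17
top 94 x [-17.  14.] z [ 9. 36.] 19
```

```bash

python3 -m pendant '50 0 -1.5 -0.5 0 0 -0.7; 50 0 -3 -0.5 0 0 -1.2; 50 0 -3 -0.5 0 0 -1.2; 50 0 -3 -0.5 0 0 -1.2'
python3 m2.py
```

```text
clock: 27.02
position: [0.6079, 0.0353, 0.1434]
tool_rot: [0.678, 0.667, 0.257, 0.174]
contact_force: [1.9, 6.2, -1.6]
grip_width: 0.0556
grip_force: 116.7
F [ 1.9  6.2 -1.6] tool x [-0.022  0.993  0.116]
scene yaw -4.11 pitch 0.62 roll mid [639.4  61.2 102.1] blue t [-7.4 48.9] orange tip [643.9 123.5 102.7] [13, 214] cost 189.8
top yaw -3.52 pitch 0.13 roll mid [636.8  38.6 102.2] blue t [-47.5  43.7] orange tip [642.2 126.4 102.4] [24, 356] cost 168.0
```

```bash

python3 -m pendant '50 0 1.5 -0.5 0 0 0; 50 0 2 -0.5 0 0 0; 50 0 2 -0.5 0 0 0'
python3 -m pendant '62 0 0 0 0 0 0; 85 0 0 0 0 0 0; 85 0 0 0 0 0 0; 85 0 0 0 0 0 0; 85 0 0 0 0 0 0'
python3 prof.py | grep -E " (-8|-7|6|7|8)[0-9] "
python3 - <<'E'
from look import *
o=bot.get_obs(); print("zt",R.from_quat(o["tool_rot"]).as_matrix()[:,2], o["contact_force"])
for c in ["scene","top","wrist"]:
    if c=="wrist": bot.capture(c)
    lm(["full_roller"],c)
E
```

```text
clock: 27.5
position: [0.6084, 0.0354, 0.143]
tool_rot: [0.678, 0.666, 0.256, 0.175]
contact_force: [1.6, 5.2, -0.0]
grip_width: 0.056
grip_force: 116.8
clock: 28.12
position: [0.6084, 0.033, 0.1426]
tool_rot: [0.68, 0.665, 0.254, 0.176]
contact_force: [0.3, 0.6, -0.1]
grip_width: 0.0851
grip_force: 0.0
scene -86 x [-18.  -6.] z [-5. 12.] 10
scene -82 x [-15.  -5.] z [-7.  8.] 8
scene 62 x [-14.   3.] z [-7.  9.] 10
scene 66 x [-13.  -3.] z [-8.  9.] 9
scene 70 x [-10.  -1.] z [-6.  7.] 8
scene 74 x [-10.  -4.] z [0. 6.] 5
scene 78 x [-12.  -6.] z [-3.  5.] 4
scene 82 x [-15.  -9.] z [-3. 10.] 4
scene 86 x [-15.  -1.] z [-9. 14.] 10
top -86 x [-14.  12.] z [ 6. 18.] 18
top -82 x [-11.  10.] z [-6. 13.] 12
top -78 x [-8.  3.] z [0. 7.] 6
top -74 x [-11.   7.] z [-2.  9.] 10
top -70 x [-10.   7.] z [-1. 11.] 12
top 62 x [-12.   5.] z [1. 9.] 14
top 66 x [-6.  3.] z [3. 8.] 5
top 70 x [-8.  1.] z [2. 6.] 5
top 74 x [-7.  3.] z [-1.  8.] 8
top 78 x [-7.  4.] z [ 1. 11.] 6
top 82 x [-13.  11.] z [-9. 15.] 18
top 86 x [-13.  13.] z [ 6. 16.] 14
zt [ 0.58022646  0.099241   -0.80838634] [ 0.07991284 -0.08264968 -1.75796846]
scene full_roller [([636.0, 37.0, 100.0], 0.92)]
top full_roller [([640.0, 38.0, 105.0], 0.64)]
wrist full_roller [([632.0, 40.0, 105.0], 0.69)]
```

```bash

python3 -m pendant '85 -6 -1 8 0 0 0; 85 -17 -3 24 0 0 0; 85 -32 -5.5 45 0 0 0; 85 -48 -8 67 0 0 0; 85 -64 -11 89 0 0 0'
python3 -m pendant '85 -10 -30 30 0 8 0; 85 -20 -70 60 0 14 0; 85 -30 -120 70 0 20 0; 85 -40 -170 70 0 20 0; 85 -50 -220 70 0 20 0'
python3 - <<'E'
from look import *
o=bot.get_obs(); print(o["contact_force"],np.round(o["joints"],2))
for c in ["scene","top"]:
    bot.capture(c)
    lm(["full_roller","empty_roller","starch_can","soap_dish","balm_pot","scented_candle"],c)
    p,d,X=cloud(c); h=cv2.cvtColor(p,cv2.COLOR_BGR2HSV)
    for n,r,q in [("full",29,(639,40,101)),("empty",22,(377,316,61))]:
        k=(d>0)&(np.abs(X-np.array(q))<[r+3,60,r+6]).all(-1)&(np.linalg.norm((X-np.array(q))[...,[0,2]],axis=-1)>r-7)
        k&=((h[...,0]>90)&(h[...,0]<130)&(h[...,1]>60)) if n=="full" else ((h[...,0]<25)&(h[...,1]>50)&(np.abs(X[...,1]-316)<54))
        if k.sum()>40: print(c,n);fitcyl(X[k],r)
E
python3 prof.py | grep -E " (-8|-7|-6|6|7|8)[0-9] "
```

```text
clock: 29.05
position: [0.5438, 0.0226, 0.2321]
tool_rot: [0.679, 0.666, 0.254, 0.176]
contact_force: [-0.7, -0.5, 0.0]
grip_width: 0.085
grip_force: 0.0
clock: 29.68
position: [0.4944, -0.2001, 0.3026]
tool_rot: [0.714, 0.685, 0.133, 0.059]
contact_force: [-0.6, 1.0, -0.0]
grip_width: 0.0849
grip_force: 0.0
[-0.6088743   0.95598882 -0.04126153] [ 1.61  0.36 -1.38  1.96  0.24  0.88  0.11]
scene full_roller [([638.0, 39.0, 104.0], 0.61)]
scene empty_roller [([375.0, 318.0, 60.0], 0.85)]
scene starch_can [([409.0, 97.0, 1.0], 0.69)]
scene soap_dish [([431.0, -206.0, -1.0], 0.61), ([434.0, 320.0, -0.0], 0.3)]
scene balm_pot [([720.0, -21.0, 292.0], 0.65)]
scene scented_candle [([727.0, 80.0, 292.0], 0.84)]
scene full
cyl mid [637.8  42.6 103.2] len 93.8 axis deg 86.38 rms 2.29 435
scene empty
cyl mid [377.2 318.   60.4] len 95.3 axis deg 90.86 rms 1.51 698
top full_roller [([639.0, 40.0, 101.0], 0.79), ([626.0, -49.0, 102.0], 0.2)]
top empty_roller [([379.0, 316.0, 58.0], 0.6)]
top starch_can [([417.0, 97.0, -2.0], 0.6), ([636.0, 39.0, 102.0], 0.27)]
top soap_dish [([427.0, -210.0, 1.0]
[... 489 characters left out ...]
cene 66 x [-13.  -0.] z [-9.  7.] 9
scene 70 x [-12.  -2.] z [-5.  7.] 8
scene 74 x [-10.  -3.] z [0. 6.] 5
scene 78 x [-9. -6.] z [-3.  6.] 3
scene 82 x [-15. -11.] z [-1.  3.] 3
scene 86 x [-15.  -2.] z [-8. 15.] 13
top -86 x [-13.  12.] z [ 6. 16.] 16
top -82 x [-13.   9.] z [-6. 15.] 13
top -78 x [-8.  3.] z [0. 7.] 6
top -74 x [-12.   7.] z [1. 8.] 10
top -70 x [-10.   8.] z [ 0. 10.] 14
top -66 x [-12.   6.] z [-3. 11.] 9
top -62 x [-11.   6.] z [-3.  8.] 12
top 62 x [-11.   6.] z [-1. 11.] 14
top 66 x [-7.  4.] z [1. 8.] 5
top 70 x [-7.  1.] z [3. 7.] 5
top 74 x [-7.  4.] z [3. 7.] 9
top 78 x [-7.  3.] z [3. 7.] 5
top 82 x [-12.  11.] z [-7. 14.] 18
top 86 x [-14.  11.] z [ 7. 17.] 13
```

```bash
python3 - <<'E'
from workcell import bot
print(bot.get_obs()["clock"], bot.sign_off())
E
```

```text
the job is handed in; nothing more can be done
30.575 None
```

The job is handed in at 30.6 s. The empty roller lies in the near saddles and the full blue roller is in the holder with both noses in the cups. It measured about 2 mm above the cup bottoms, so it had not settled fully. The can, soap dish and candle measured as at the start; the pot was found on the board but not compared.

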